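Tighten the recessed nut of the big transformer

ROBOT

A 6-joint arm with a two-finger parallel gripper is mounted at the origin on the work surface. World frame = base frame: x ahead of the robot, y to its left, z up, the work surface at z = 0. Lengths are in m, angles in rad, forces in N, time in s.
With the tool pointing down it reaches from about 0.35 to 0.975 m from the base axis. Payload 7.1 kg.
Tool frame: the origin (TCP) lies midway between the tips of the shut fingers; the grasp point (between the pads) lies 19 mm behind it; z points along the fingers, y is the line along which they close (so a half turn about z gives the same grasp; the last joint's range is limited). The gripper opens to 88 mm and grips with 3 to 60 N. Pads are 20 mm wide; open, the fingers measure 115 mm over their backs; the gripper's body (75 mm by 178 mm) begins 61 mm behind the grasp point.
Start: joints at [-1.36, 0.423, 1.63, -0, 1.089, -0.019], TCP at [0.142, -0.609, 0.223] pointing down, gripper open.
Joint ranges: [-3, 3], [-0.9, 2.11], [0.09, 2.58], [-1.31, 4.45], [0.11, 2.69], [-2.54, 2.54]. Speed limits (rad/s): [2.39, 2.39, 3.01, 3.14, 3.14, 3.14].

INTERFACE

Orientations are given as a rotation vector (axis times angle).
In Python, from station import arm gives the robot as it stands.
- The arm moves only by the tool servo_tool, never from a script. Its argument "steps" is a list of rows, each an object with "dr": the turn, a rotation vector about the tool's x, y, z in rad, a list of three; "travel": the shift along the tool's x, y, z in m, a list of three; "claw": the opening, from 0 (shut) to 1 (fully open). A call has 1 to 5 rows; each row is the pose to reach, as a shift and turn from the pose commanded when the call began, along the tool's axes at that moment; what a row does not reach only later rows make up. A row lasts 1/10 s, in which the tool goes at most 50 mm and 8.59 degrees, less where a joint would pass 70% of its speed; a pose out of reach is approached as far as the arm can. A call with a gripper value outside its range is refused whole. The fingers move at their own pace and stop on an object; "force" is the grip in N (left out, the last holds). Time passes only in rows, so rows that repeat a pose let the fingers close. It gives the time, the measured TCP pose, the force, the opening and the grip force at its end, in the units of the state.
- arm.state(): the state, without advancing time (a new reading comes with each control period).
- arm.capture(name): name is "scene" or "top" or "wrist"; returns a dict with "image" (420x560x3 uint8, red, green, blue), "camera_matrix" (3x3 intrinsics, pixels), "eye" and "rotation" of the camera in the world. Camera axes: x right, y down, z forward; pixel columns grow to the right and rows downward; lengths in m; the calibration is good to about 2 mm. A picture is of the moment at which its call begins. There is no depth.
- arm.job_done(): hands the job in; it is judged then, once.
The state is a dict: "time_s": time; "joint_pos": joint angles; "qd": joint speeds; "joint_efforts": joint torques, N m; "tool_pos": TCP position; "tcp_rot": TCP orientation; "contact_force": force on the tool from outside, world axes, zero at the start; "moment": the same for the moment, N m; "grip_width": opening from 0.0 (shut) to 1.0 (fully open); "grip_force": force on a finger pad.
Only numpy, scipy, OpenCV 4.12 (cv2) and the standard library are available. Lean on these libraries where they do the work, as an engineer would, in place of code of your own. Each camera call takes 0.05 s, during which the arm holds its last target. There are 200 camera calls.

TASK

Two potted transformers stand on the repair bench, each with a T-handled socket extension standing on the nut at the bottom of its bore. With the long extension, in the bigger transformer, turn the nut about 60 degrees clockwise (seen from above); then lift that extension out and stand it upright in the empty metal cup between the transformers. Leave the short extension in the smaller transformer alone.

Things in the scene. Friction and masses are not known exactly. Their poses are not given: they have to be found in the camera images.
- long_extension: Loose steel T-handled socket extension, 140 mm tall, 0.2-0.45 kg, upright in the bigger transformer's bore. Origin: centre of its underside; z up. Bottom 30 mm: hex socket, 39 mm over corners, seated 14 mm over the nut. Then a 12 mm shaft. Top 24 mm: flat-sided T bar, 70 long along own x, 14 thick along own y, mid-height 128 above the origin. Turns with the nut (play 7 degrees); lifts straight off.
- nut (a joint): Turn of the 24 mm hex nut at the bottom of the bigger transformer's bore, rad: 0 at start, growing clockwise from above; no stop before 3. Friction 0.12 N m; stays where left. That transformer is a fixed round can, 112 mm wide, flat top 85 mm above the table, left or right of the cup; bore 48 mm wide, 75 deep, floor 10 above the table.
- cup_floor (a point): Centre of the inner floor of the empty metal cup, 8 mm above the table, between the two transformers. Cup fixed, round, 70 mm outside and 62 mm inside diameter, rim 65 mm above the table (57 mm deep), on a 92 mm foot. z up.
- short_extension: The one to leave alone: a similar loose T-handled extension, 115 mm tall, T bar 50 mm long, standing in the smaller transformer (fixed can 84 mm wide, top 65 mm above the table) on the other side of the cup. Origin: centre of its underside, 10 mm above the table; z up.
Not all that is in view belongs to the job. Leave any orange or yellow look-alike of the long_extension alone.

How it is judged:
By the outcome, as a careful person would: the job done as asked, in the order asked, and still so for the second after the job is handed in, with the robot touching nothing.
It also fails if it takes over 42 s, if anything falls off the work surface, if the arm or the gripper's body presses on something with over 40 N, if the wrist force passes 120 N, or if a joint passes its speed limit or range.

## Working session

There is one attempt and no reset: what is moved stays moved. The work goes in short steps, Python scripts to look and compute and a tool call to move; the robot and the scene stay as the last step left them, time stands still between calls to the robot, and variables do not carry over. Pictures are saved under pics/ and viewed, at most 10 in all, crops included, and the job is handed in when it is done.

Besides the shell and the picture viewer there is one more tool, called after ">>>" by a JSON object that holds its "op" and its "data", one argument or row to a line. servo_tool: Moves the arm, as the interface text tells. Its arguments: {"type":"object","properties":{"steps":{"type":"array"},"force":{"type":"number"}},"required":["steps"]}

```bash
mkdir -p pics
python3 - <<'E'
from station import arm
import cv2,numpy as np
s=arm.state();print({k:np.round(v,3).tolist() for k,v in s.items()})
for n in("scene","top"):
    c=arm.capture(n);cv2.imwrite(f"pics/{n}0.png",c["image"][:,:,::-1]);np.savez(f"pics/{n}0.npz",**c)
    print(c["camera_matrix"],c["eye"],c["rotation"])
E
```

```text
{'time_s': 0.0, 'joint_pos': [-1.36, 0.424, 1.631, -0.0, 1.089, -0.019], 'qd': [0.0, 0.001, -0.001, 0.001, 0.002, -0.001], 'joint_efforts': [-0.002, -54.462, -27.366, 0.064, 0.023, -0.0], 'tool_pos': [0.142, -0.608, 0.222], 'tcp_rot': [-3.119, -0.36, 0.0], 'contact_force': [0.047, 0.332, 0.116], 'moment': [-0.011, 0.038, 0.033], 'grip_force': 0.0, 'grip_width': 1.003}
[[395.94911087   0.         279.09729097]
 [  0.         395.94911087 213.99025012]
 [  0.           0.           1.        ]] [0.84938621 0.2797994  0.79020738] [-1.53979261 -2.31994157  0.63439557]
[[544.65246385   0.         281.77178231]
 [  0.         544.65246385 201.08151526]
 [  0.           0.           1.        ]] [0.30269767 0.11489704 1.19043954] [-2.18365805  2.13493949 -0.15280847]
```

View pics/scene0.png

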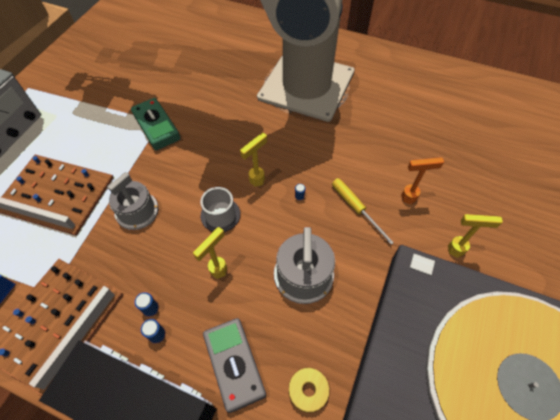

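View pics/top0.png

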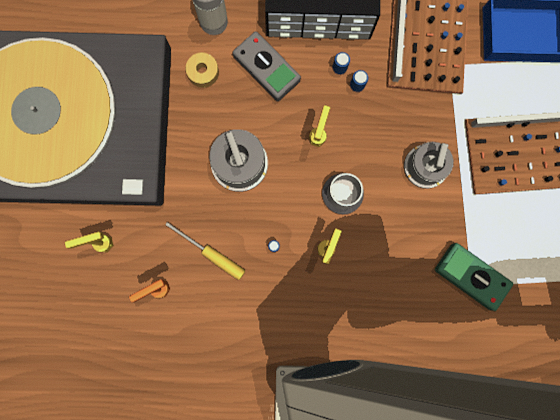

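The scene picture shows the big can near (305,268) with the grey T, the cup at (218,208) and the small can at (132,205). In the top picture they are at (238,160), (344,192) and (430,163), with yellow decoys at (319,138) and (326,250) beside the cup.

```bash
cat > h.py <<'E'
import numpy as np,cv2
from scipy.spatial.transform import Rotation as R
def ray(c,px,z):
    K=c["camera_matrix"];d=R.from_rotvec(c["rotation"]).as_matrix()@np.linalg.solve(K,[px[0],px[1],1.])
    e=c["eye"];return (e+d*(z-e[2])/d[2]).round(4)
E
python3 - <<'E'
import cv2
a=cv2.imread("pics/top0.png")[100:250,190:390];cv2.imwrite("pics/topc.png",cv2.resize(a,(800,600),interpolation=cv2.INTER_CUBIC))
a=cv2.imread("pics/scene0.png")[170:320,180:380];cv2.imwrite("pics/scenec.png",cv2.resize(a,(800,600),interpolation=cv2.INTER_CUBIC))
E
```

```text
(no output)
```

View pics/topc.png

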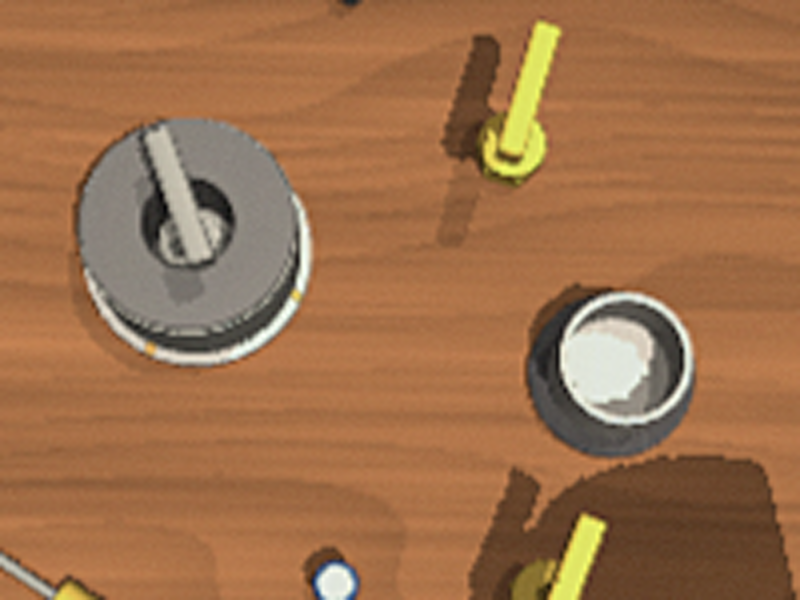

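View pics/scenec.png

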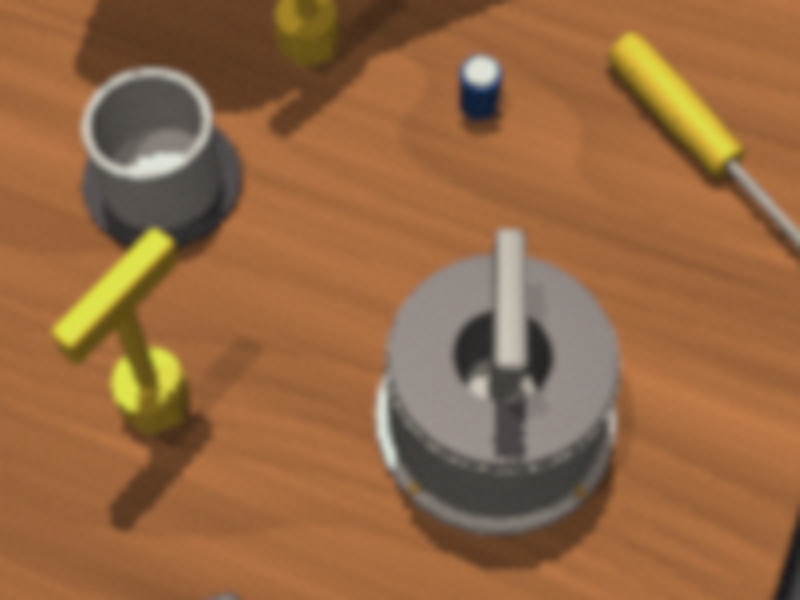

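The top crop shows the can top centred at about (189,225) and the T bar's top face running from (157,128) to (200,262). The cup rim is centred at about (626,358). In the scene crop the bar runs from (509,230) to (510,352), the can top is at (503,360) and the cup rim at (148,122).

Run:
```python
from h import *
t=np.load("pics/top0.npz");s=np.load("pics/scene0.npz")
T=lambda u,v,z:ray(t,(190+(u-1.5)/4,100+(v-1.5)/4),z)
S=lambda u,v,z:ray(s,(180+(u-1.5)/4,170+(v-1.5)/4),z)
print("can",T(189,225,.085),S(503,360,.085))
for n,a,b in(("T",T(157,128,.15),T(200,262,.15)),("S",S(509,230,.15),S(510,352,.15))):
    d=b-a;print(n,a,b,(a+b)/2,np.hypot(*d[:2]),np.degrees(np.arctan2(d[1],d[0])))
print("cup",T(626,358,.065),S(148,122,.065))
for p in((510,150),(540,28)):print("yel1",T(*p,.0))
print(R.from_rotvec([-3.119,-.36,0]).as_matrix().round(3))
```

```text
can [0.5394 0.1988 0.085 ] [0.5449 0.2017 0.085 ]
T [0.5735 0.211  0.15  ] [0.5073 0.1879 0.15  ] [0.5404  0.19945 0.15   ] 0.07011454913211668 -160.76394453774472
S [0.5113 0.1882 0.15  ] [0.5682 0.2104 0.15  ] [0.53975 0.1993  0.15   ] 0.061077409899241854 21.31364935522736
cup [ 0.4784 -0.0304  0.065 ] [ 0.4799 -0.0283  0.065 ]
yel1 [0.6048 0.027  0.    ]
yel1 [0.6758 0.011  0.    ]
[[ 0.974  0.228 -0.   ]
 [ 0.228 -0.974  0.002]
 [ 0.    -0.002 -1.   ]]
```

```bash
cat >> h.py <<'E'
def go(x,y,z,head):
    "travel and dr from the present pose to a tool-down pose with tool x at heading (deg)"
    from station import arm
    s=arm.state();M=R.from_rotvec(s["tcp_rot"]).as_matrix();h=np.radians(head)
    G=np.array([[np.cos(h),np.sin(h),0],[np.sin(h),-np.cos(h),0],[0,0,-1]])
    print("at",s["tool_pos"].round(4),"head",np.degrees(np.arctan2(M[1,0],M[0,0])).round(1),"t",s["time_s"],"q",np.round(s["joint_pos"],2))
    print("travel",(M.T@(np.array([x,y,z])-s["tool_pos"])).round(4),"dr",R.from_matrix(M.T@G).as_rotvec().round(3))
E
python3 -c "
from h import *
import numpy as np
go(.47,-.3,.235,56)
t=np.load('pics/top0.npz')
for p in((319,138),(326,250)):print(ray(t,p,.02))
for p in((325,108),(317,135),(338,232),(328,260)):print(ray(t,p,.14))"
```

```text
at [ 0.1423 -0.6081  0.222 ] head 13.2 t 0.1 q [-1.36  0.42  1.63 -0.    1.09 -0.02]
travel [ 0.3893 -0.2254 -0.0127] dr [-0.001 -0.001 -0.748]
[0.5979 0.0243 0.02  ]
[0.3523 0.0062 0.02  ]
[0.6291 0.0225 0.14  ]
[0.5736 0.0377 0.14  ]
[ 0.3824 -0.0055  0.14  ]
[0.3282 0.0132 0.14  ]
```

>>> {"op": "servo_tool", "data": {
  "steps": [
    {"dr":[0,0,-0.15],"travel":[0.043,-0.025,-0.003],"claw":1},
    {"dr":[0,0,-0.3],"travel":[0.086,-0.05,-0.006],"claw":1},
    {"dr":[0,0,-0.45],"travel":[0.13,-0.075,-0.009],"claw":1},
    {"dr":[0,0,-0.6],"travel":[0.173,-0.1,-0.012],"claw":1},
    {"dr":[0,0,-0.74],"travel":[0.216,-0.125,-0.013],"claw":1}
  ]
}}

```text
time_s: 0.6
tool_pos: [0.3251, -0.4363, 0.2358]
tcp_rot: [2.775, 1.472, 0.0]
contact_force: [0.8, -0.2, 0.2]
grip_width: 0.995
grip_force: 0.0
```

```bash
python3 -c "
from h import *
go(.52,-.23,.235,98)"
```

```text
at [ 0.3251 -0.4363  0.2358] head 55.9 t 0.6 q [-0.95  0.29  1.8   0.    1.05 -0.36]
travel [0.2801 0.0457 0.0008] dr [ 0.     0.    -0.735]
```

>>> {"op": "servo_tool", "data": {
  "steps": [
    {"dr":[0,0,-0.15],"travel":[0.049,0.008,0],"claw":1},
    {"dr":[0,0,-0.3],"travel":[0.098,0.016,0],"claw":1},
    {"dr":[0,0,-0.44],"travel":[0.147,0.024,0],"claw":1},
    {"dr":[0,0,-0.59],"travel":[0.196,0.032,0],"claw":1},
    {"dr":[0,0,-0.735],"travel":[0.245,0.04,0],"claw":1}
  ]
}}

```text
time_s: 1.1
tool_pos: [0.4965, -0.2565, 0.2355]
tcp_rot: [-2.06, -2.371, 0.0]
contact_force: [0.7, -0.8, -0.7]
grip_width: 1.001
grip_force: 0.0
```

```bash
python3 -c "
from h import *
go(.52,-.02,.24,140)"
```

```text
at [ 0.4965 -0.2565  0.2355] head 98.0 t 1.1 q [-0.5   0.31  1.77 -0.    1.06 -0.64]
travel [ 0.2309  0.0563 -0.0045] dr [-0.    -0.    -0.733]
```

>>> {"op": "servo_tool", "data": {
  "steps": [
    {"dr":[0,0,-0.15],"travel":[0.047,0.011,-0.001],"claw":1},
    {"dr":[0,0,-0.3],"travel":[0.094,0.022,-0.002],"claw":1},
    {"dr":[0,0,-0.44],"travel":[0.14,0.034,-0.003],"claw":1},
    {"dr":[0,0,-0.59],"travel":[0.187,0.045,-0.004],"claw":1},
    {"dr":[0,0,-0.733],"travel":[0.231,0.056,-0.0045],"claw":1}
  ]
}}

```text
time_s: 1.6
tool_pos: [0.5198, -0.0199, 0.2401]
tcp_rot: [-1.074, -2.952, 0.0]
contact_force: [0.1, -0.1, 0.1]
grip_width: 1.002
grip_force: 0.0
```

```bash
python3 -c "
from h import *
go(.541,.2,.24,180)"
```

```text
at [ 0.5198 -0.0199  0.2401] head 140.0 t 1.6 q [-0.06  0.25  1.84  0.    1.05 -0.93]
travel [1.250e-01 1.821e-01 1.000e-04] dr [-0.    -0.    -0.698]
```

>>> {"op": "servo_tool", "data": {
  "steps": [
    {"dr":[0,0,-0.15],"travel":[0.025,0.036,0],"claw":1},
    {"dr":[0,0,-0.3],"travel":[0.05,0.073,0],"claw":1},
    {"dr":[0,0,-0.44],"travel":[0.075,0.109,0],"claw":1},
    {"dr":[0,0,-0.59],"travel":[0.1,0.146,0],"claw":1},
    {"dr":[0,0,-0.73],"travel":[0.125,0.182,0],"claw":1}
  ]
}}

```text
time_s: 2.1
tool_pos: [0.5424, 0.1996, 0.2399]
tcp_rot: [0.051, -3.141, 0.0]
contact_force: [1.2, -0.2, -0.6]
grip_width: 1.001
grip_force: 0.0
```

>>> {"op": "servo_tool", "data": {
  "steps": [
    {"dr":[0,0,-0.15],"travel":[0,0,0],"claw":1},
    {"dr":[0,0,-0.31],"travel":[0,0,0],"claw":1},
    {"dr":[0,0,-0.31],"travel":[0,0,0],"claw":1}
  ]
}}

```text
time_s: 2.4
tool_pos: [0.5423, 0.1981, 0.2397]
tcp_rot: [0.53, -3.096, 0.0]
contact_force: [0.2, 0.8, -0.1]
grip_width: 0.999
grip_force: 0.0
```

```bash
python3 -c "
from h import *
from station import arm
go(.541,.2,.119,199.8)
c=arm.capture('wrist');cv2.imwrite('pics/w1.png',c['image'][:,:,::-1]);np.savez('pics/w1.npz',**c)"
```

```text
at [0.5423 0.1981 0.2397] head -160.6 t 2.4 q [ 0.33  0.33  1.72 -0.    1.09 -1.58]
travel [0.0005 0.0022 0.1207] dr [-0.    -0.001 -0.007]
```

View pics/w1.png

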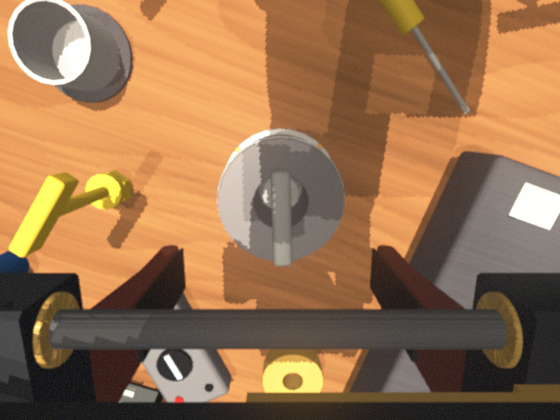

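The wrist picture shows the bar nearly vertical between the fingers, with its top face from about (281,174) to (283.5,250). The can is centred at about (281,196) and the cup rim at (50,41).

```bash
python3 -c "
from h import *
c=np.load('pics/w1.npz')
a=ray(c,(281,174),.15);b=ray(c,(284,262),.15);print(a,b,(a+b)/2,b-a,np.degrees(np.arctan2(*(b-a)[1::-1])))
print(ray(c,(281,197),.085),ray(c,(50,41),.065))
go(.541,.2,.119,199.8)"
```

```text
[0.5098 0.1903 0.15  ] [0.5697 0.214  0.15  ] [0.53975 0.20215 0.15   ] [0.0599 0.0237 0.    ] 21.586695837769184
[0.5365 0.2005 0.085 ] [ 0.4788 -0.0274  0.065 ]
at [0.5424 0.1978 0.2398] head -160.8 t 2.45 q [ 0.33  0.33  1.72  0.    1.09 -1.58]
travel [0.0004 0.0026 0.1208] dr [ 0.    -0.001 -0.011]
```

>>> {"op": "servo_tool", "data": {
  "steps": [
    {"dr":[0,0,-0.023],"travel":[0.0015,0.0033,0.04],"claw":1},
    {"dr":[0,0,-0.023],"travel":[0.0015,0.0033,0.08],"claw":1},
    {"dr":[0,0,-0.023],"travel":[0.0015,0.0033,0.121],"claw":1},
    {"dr":[0,0,-0.023],"travel":[0.0015,0.0033,0.121],"claw":0.35},
    {"dr":[0,0,-0.023],"travel":[0.0015,0.0033,0.121],"claw":0.25}
  ],
  "force": 15
}}

```text
time_s: 2.95
tool_pos: [0.5401, 0.1999, 0.1193]
tcp_rot: [0.557, -3.09, 0.0]
contact_force: [-0.7, 0.6, 0.4]
grip_width: 0.853
grip_force: 0.0
```

>>> {"op": "servo_tool", "data": {
  "steps": [
    {"dr":[0,0,0],"travel":[0,0,0],"claw":0.25},
    {"dr":[0,0,0],"travel":[0,0,0],"claw":0.05},
    {"dr":[0,0,0],"travel":[0,0,0],"claw":0.05},
    {"dr":[0,0,0],"travel":[0,0,0],"claw":0.05},
    {"dr":[0,0,0],"travel":[0,0,0],"claw":0.05}
  ]
}}

```text
time_s: 3.45
tool_pos: [0.5404, 0.2004, 0.1198]
tcp_rot: [-0.561, 3.09, 0.0]
contact_force: [-0.4, -0.6, -0.5]
grip_width: 0.403
grip_force: 0.0
```

```bash
python3 -c "
from h import *
from station import arm
go(.54,.2005,.119,200.5);s=arm.state();print(s['contact_force'].round(2),s['moment'].round(3),s['grip_width'],s['grip_force'])
c=arm.capture('wrist');cv2.imwrite('pics/w2.png',c['image'][:,:,::-1])"
```

```text
at [0.5404 0.2004 0.1198] head -159.4 t 3.45 q [ 0.33  0.49  1.81  0.    0.84 -1.6 ]
travel [0.0003 0.0002 0.0008] dr [-0.     0.001  0.001]
[-0.45 -0.63 -0.51] [ 0.066 -0.118 -0.039] 0.40315579706146387 0.0
```

View pics/w2.png

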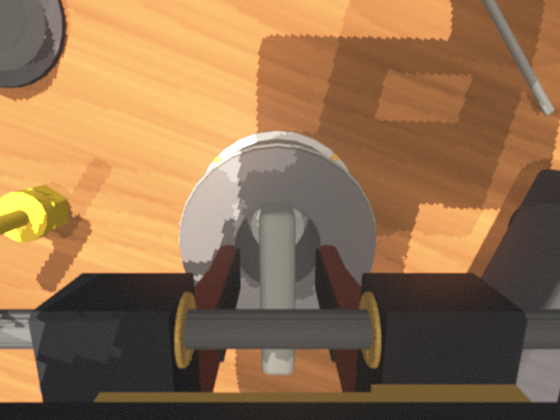

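The bar, from (278,207) to (278,372), lies centred and parallel between the closing fingers. I'll carry on closing.

>>> {"op": "servo_tool", "data": {
  "steps": [
    {"dr":[0,0,0],"travel":[0,0,0],"claw":0.05},
    {"dr":[0,0,0],"travel":[0,0,0],"claw":0.05},
    {"dr":[0,0,0],"travel":[0,0,0],"claw":0.05},
    {"dr":[0,0,0],"travel":[0,0,0],"claw":0.05},
    {"dr":[0,0,0],"travel":[0,0,0],"claw":0.05}
  ],
  "force": 30
}}

```text
time_s: 4.0
tool_pos: [0.5401, 0.2003, 0.1191]
tcp_rot: [0.561, -3.091, -0.0]
contact_force: [0.5, 0.4, -0.3]
grip_width: 0.157
grip_force: 30.0
```

```bash
cat > st.py <<'E'
from h import *
from station import arm
go(.54,.2005,.1198,200.5);s=arm.state();print(s['contact_force'].round(2),s['moment'].round(3),s['grip_width'],s['grip_force'])
E
python3 st.py
```

```text
at [0.5401 0.2003 0.1191] head -159.4 t 4.0 q [ 0.33  0.49  1.81  0.    0.84 -1.6 ]
travel [ 0.0001  0.0003 -0.0007] dr [ 0.    -0.     0.001]
[ 0.54  0.41 -0.25] [ 0.027 -0.114 -0.09 ] 0.15734772889076826 29.992958307266235
```

>>> {"op": "servo_tool", "data": {
  "steps": [
    {"dr":[0,0,0.03],"travel":[0,0,0],"claw":0.05},
    {"dr":[0,0,0.03],"travel":[0,0,0],"claw":0.05}
  ]
}}

```text
time_s: 4.2
tool_pos: [0.5402, 0.2003, 0.1191]
tcp_rot: [0.514, -3.099, -0.0]
contact_force: [0.1, -0.6, 0.4]
grip_width: 0.155
grip_force: 30.0
```

```bash
python3 st.py
```

```text
at [0.5402 0.2003 0.1191] head -161.2 t 4.2 q [ 0.33  0.49  1.81  0.    0.84 -1.57]
travel [ 0.0001  0.0002 -0.0007] dr [ 0.    -0.    -0.029]
[ 0.06 -0.64  0.37] [ 0.061 -0.121 -0.044] 0.155254526701549 29.993181824684143
```

>>> {"op": "servo_tool", "data": {
  "steps": [
    {"dr":[0,0,0.03],"travel":[0,0,0],"claw":0.05},
    {"dr":[0,0,0.03],"travel":[0,0,0],"claw":0.05}
  ]
}}

```text
time_s: 4.4
tool_pos: [0.5402, 0.2003, 0.1191]
tcp_rot: [0.469, -3.106, -0.0]
contact_force: [-0.3, 0.1, -0.2]
grip_width: 0.158
grip_force: 30.0
```

```bash
python3 st.py
```

```text
at [0.5402 0.2003 0.1191] head -162.8 t 4.4 q [ 0.33  0.49  1.81  0.    0.84 -1.54]
travel [ 0.0001  0.0002 -0.0007] dr [ 0.    -0.    -0.058]
[-0.28  0.07 -0.22] [ 0.041 -0.127 -0.021] 0.15783193244676486 29.993111193180084
```

>>> {"op": "servo_tool", "data": {
  "steps": [
    {"dr":[0,0,0.04],"travel":[0,0,0],"claw":0.05},
    {"dr":[0,0,0.04],"travel":[0,0,0],"claw":0.05}
  ]
}}

```text
time_s: 4.6
tool_pos: [0.5401, 0.2003, 0.1191]
tcp_rot: [0.407, -3.115, -0.0]
contact_force: [0.5, 0.3, -0.9]
grip_width: 0.159
grip_force: 30.0
```

```bash
python3 st.py
```

```text
at [0.5401 0.2003 0.1191] head -165.1 t 4.6 q [ 0.33  0.49  1.81  0.    0.84 -1.5 ]
travel [ 0.0001  0.0002 -0.0007] dr [ 0.    -0.    -0.098]
[ 0.49  0.29 -0.89] [ 0.098 -0.16  -0.019] 0.1589537203064754 29.99304950237274
```

>>> {"op": "servo_tool", "data": {
  "steps": [
    {"dr":[0,0,0.06],"travel":[0,0,0],"claw":0.05},
    {"dr":[0,0,0.06],"travel":[0,0,0],"claw":0.05}
  ]
}}

```text
time_s: 4.8
tool_pos: [0.5401, 0.2004, 0.1191]
tcp_rot: [0.314, -3.126, -0.0]
contact_force: [-0.9, 0.5, -0.7]
grip_width: 0.157
grip_force: 30.0
```

```bash
python3 st.py
```

```text
at [0.5401 0.2004 0.1191] head -168.5 t 4.8 q [ 0.33  0.49  1.81  0.    0.84 -1.44]
travel [ 0.0001  0.0001 -0.0007] dr [ 0.    -0.    -0.158]
[-0.86  0.52 -0.71] [ 0.264 -0.094  0.019] 0.15716047254869264 29.99035745859146
```

>>> {"op": "servo_tool", "data": {
  "steps": [
    {"dr":[0,0,0.05],"travel":[0,0,0],"claw":0.05},
    {"dr":[0,0,0.07],"travel":[0,0,0],"claw":0.05}
  ]
}}

```text
time_s: 5.0
tool_pos: [0.5401, 0.2005, 0.1191]
tcp_rot: [0.204, -3.135, -0.0]
contact_force: [-1.2, 1.0, -1.3]
grip_width: 0.157
grip_force: 30.0
```

```bash
python3 st.py
```

```text
at [0.5401 0.2005 0.1191] head -172.5 t 5.0 q [ 0.33  0.49  1.81  0.    0.84 -1.37]
travel [ 0.0001  0.0001 -0.0007] dr [ 0.    -0.    -0.228]
[-1.2   1.02 -1.29] [ 0.444 -0.018  0.17 ] 0.15747398180756644 29.98721480369568
```

>>> {"op": "servo_tool", "data": {
  "steps": [
    {"dr":[0,0,0.07],"travel":[0,0,0],"claw":0.05},
    {"dr":[0,0,0.14],"travel":[0,0,0],"claw":0.05},
    {"dr":[0,0,0.2],"travel":[0,0,0],"claw":0.05}
  ]
}}

```text
time_s: 5.3
tool_pos: [0.5402, 0.2007, 0.1192]
tcp_rot: [0.112, 3.14, 0.001]
contact_force: [0.2, 2.1, -1.5]
grip_width: 0.158
grip_force: 30.0
```

```bash
python3 st.py
```

```text
at [0.5402 0.2007 0.1192] head 175.9 t 5.3 q [ 0.33  0.49  1.81  0.    0.84 -1.17]
travel [ 0.0001 -0.0002 -0.0006] dr [ 0.001  0.    -0.429]
[ 0.19  2.08 -1.52] [ 0.652 -0.052  0.154] 0.15787540632626462 29.98725324869156
```

>>> {"op": "servo_tool", "data": {
  "steps": [
    {"dr":[0,0,0.12],"travel":[0,0,0],"claw":0.05},
    {"dr":[0,0,0.24],"travel":[0,0,0],"claw":0.05},
    {"dr":[0,0,0.36],"travel":[0,0,0],"claw":0.05},
    {"dr":[0,0,0.48],"travel":[0,0,0],"claw":0.05},
    {"dr":[0,0,0.6],"travel":[0,0,0],"claw":0.05}
  ]
}}

```text
time_s: 5.8
tool_pos: [0.5405, 0.2011, 0.1192]
tcp_rot: [1.038, 2.965, 0.002]
contact_force: [-0.2, 5.3, -1.4]
grip_width: 0.161
grip_force: 30.0
```

```bash
python3 st.py
```

```text
at [0.5405 0.2011 0.1192] head 141.4 t 5.8 q [ 0.34  0.49  1.81  0.    0.84 -0.56]
travel [-0.     -0.0008 -0.0006] dr [ 2.000e-03  1.000e-03 -1.031e+00]
[-0.2   5.29 -1.43] [ 1.078 -0.18   0.168] 0.16108613033799585 29.99032884836197
```

>>> {"op": "servo_tool", "data": {
  "steps": [
    {"dr":[0,0,0.1],"travel":[0,0,0],"claw":0.05},
    {"dr":[0,0,0.175],"travel":[0,0,0],"claw":0.05},
    {"dr":[0,0,0.175],"travel":[0,0,0],"claw":0.05}
  ]
}}

```text
time_s: 6.1
tool_pos: [0.5406, 0.2012, 0.1193]
tcp_rot: [1.288, 2.865, 0.003]
contact_force: [1.3, 4.7, -2.9]
grip_width: 0.155
grip_force: 30.0
```

```bash
python3 st.py; python3 -c "
from station import arm
import cv2
c=arm.capture('wrist')['image'];t=arm.capture('top')['image'][100:250,190:390]
cv2.imwrite('pics/w3.png',cv2.hconcat([cv2.resize(c,(400,300)),cv2.resize(t,(400,300))])[:,:,::-1])"
```

```text
at [0.5406 0.2012 0.1193] head 131.6 t 6.1 q [ 0.34  0.49  1.81  0.    0.84 -0.39]
travel [-0.0001 -0.0009 -0.0005] dr [ 2.000e-03  1.000e-03 -1.203e+00]
[ 1.26  4.72 -2.87] [ 1.206 -0.356 -0.024] 0.1554406898679626 29.99742239713669
```

View pics/w3.png

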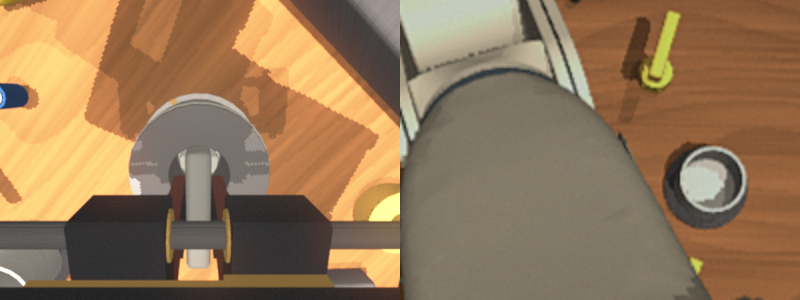

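The bar has stayed square in the grip, so the extension turned with the tool. Next is the lift.

>>> {"op": "servo_tool", "data": {
  "steps": [
    {"dr":[0,0,0],"travel":[0.0007,0.0007,-0.008],"claw":0.05},
    {"dr":[0,0,0],"travel":[0.0007,0.0007,-0.02],"claw":0.05},
    {"dr":[0,0,0],"travel":[0.0007,0.0007,-0.045],"claw":0.05},
    {"dr":[0,0,0],"travel":[0.0007,0.0007,-0.08],"claw":0.05},
    {"dr":[0,0,0],"travel":[0.0007,0.0007,-0.116],"claw":0.05}
  ],
  "force": 45
}}

```text
time_s: 6.7
tool_pos: [0.539, 0.2001, 0.2358]
tcp_rot: [-1.286, -2.864, 0.005]
contact_force: [0.6, -0.2, -3.3]
grip_width: 0.157
grip_force: 45.0
```

```bash
python3 st.py; python3 -c "
from h import *
go(.479,-.0285,.235,131.6)
from station import arm
import cv2
w=arm.capture('wrist')['image'];t=arm.capture('scene')['image'][130:340,120:400]
cv2.imwrite('pics/w4.png',cv2.hconcat([cv2.resize(w,(400,300)),cv2.resize(t,(400,300))])[:,:,::-1])"
```

```text
at [0.539  0.2001 0.2358] head 131.6 t 6.7 q [ 0.34  0.34  1.73 -0.    1.08 -0.39]
travel [-0.0004  0.0015  0.116 ] dr [-0.003 -0.003 -1.202]
[ 0.62 -0.19 -3.31] [ 0.02  -0.178  0.016] 0.15686753186224187 44.99664008617401
at [0.539  0.2001 0.2358] head 131.6 t 6.7 q [ 0.34  0.34  1.73 -0.    1.08 -0.39]
travel [-0.131  -0.1967  0.0015] dr [-0.004 -0.     0.001]
```

View pics/w4.png

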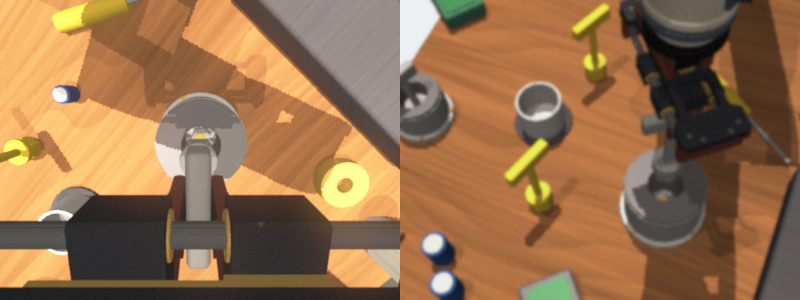

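The extension is clear of the can and hanging straight, with the nut showing in the open bore. I'll carry it over the cup.

>>> {"op": "servo_tool", "data": {
  "steps": [
    {"dr":[0,0,0],"travel":[-0.022,-0.033,0],"claw":0.05},
    {"dr":[0,0,0],"travel":[-0.048,-0.072,0],"claw":0.05},
    {"dr":[0,0,0],"travel":[-0.074,-0.111,0],"claw":0.05},
    {"dr":[0,0,0],"travel":[-0.1,-0.15,0],"claw":0.05},
    {"dr":[0,0,0],"travel":[-0.12,-0.18,0],"claw":0.05}
  ]
}}

```text
time_s: 7.3
tool_pos: [0.4825, -0.0103, 0.234]
tcp_rot: [-1.287, -2.863, 0.004]
contact_force: [0.7, -0.7, -1.9]
grip_width: 0.155
grip_force: 45.0
```

>>> {"op": "servo_tool", "data": {
  "steps": [
    {"dr":[0,0,0],"travel":[-0.011,-0.017,0],"claw":0.05},
    {"dr":[0,0,0],"travel":[-0.011,-0.017,0],"claw":0.05},
    {"dr":[0,0,0],"travel":[-0.011,-0.017,0],"claw":0.05}
  ]
}}

```text
time_s: 7.6
tool_pos: [0.4789, -0.0276, 0.2345]
tcp_rot: [-1.29, -2.863, 0.001]
contact_force: [-0.8, 0.3, -2.8]
grip_width: 0.154
grip_force: 45.0
```

```bash
python3 -c "
from h import *
go(.479,-.0285,.118,131.6)
from station import arm
import cv2
w=arm.capture('wrist')['image'];t=arm.capture('scene')['image'][130:290,120:333]
cv2.imwrite('pics/w5.png',cv2.hconcat([cv2.resize(w,(400,300)),cv2.resize(t,(400,300))])[:,:,::-1])"
```

```text
at [ 0.4789 -0.0276  0.2345] head 131.5 t 7.6 q [-0.08  0.19  1.93 -0.    1.02 -0.81]
travel [-0.0009 -0.0003  0.1165] dr [-0.001 -0.001 -0.002]
```

View pics/w5.png

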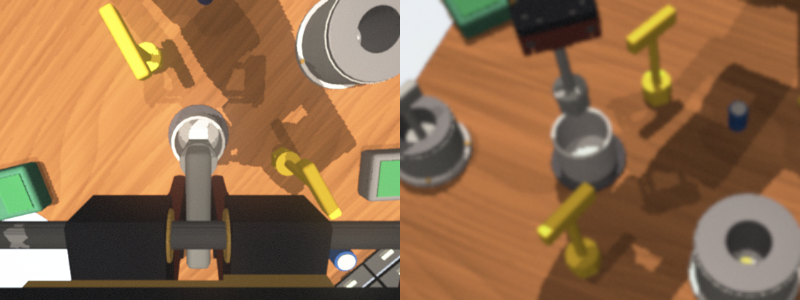

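The extension hangs over the cup, and the yellow decoys stand about 0.11 m clear of the fingers. Lowering now.

>>> {"op": "servo_tool", "data": {
  "steps": [
    {"dr":[0,0,0],"travel":[-0.0009,0,0.03],"claw":0.05},
    {"dr":[0,0,0],"travel":[-0.0009,0,0.06],"claw":0.05},
    {"dr":[0,0,0],"travel":[-0.0009,0,0.09],"claw":0.05},
    {"dr":[0,0,0],"travel":[-0.0009,0,0.11],"claw":0.05},
    {"dr":[0,0,0],"travel":[-0.0009,0,0.112],"claw":0.05}
  ]
}}

```text
time_s: 8.2
tool_pos: [0.4785, -0.0269, 0.1207]
tcp_rot: [-1.284, -2.862, 0.003]
contact_force: [0.2, 0.3, -2.5]
grip_width: 0.155
grip_force: 45.0
```

>>> {"op": "servo_tool", "data": {
  "steps": [
    {"dr":[0,0,0],"travel":[0,0,0.001],"claw":0.05},
    {"dr":[0,0,0],"travel":[0,0,0.002],"claw":0.05},
    {"dr":[0,0,0],"travel":[0,0,0.003],"claw":0.05},
    {"dr":[0,0,0],"travel":[0,0,0.004],"claw":0.05}
  ]
}}

```text
time_s: 8.6
tool_pos: [0.4809, -0.028, 0.12]
tcp_rot: [1.289, 2.863, 0.001]
contact_force: [0.7, -0.3, -3.0]
grip_width: 0.156
grip_force: 45.0
```

```bash
python3 st.py
```

```text
at [ 0.4809 -0.028   0.12  ] head 131.5 t 8.6 q [-0.08  0.37  2.01  0.    0.75 -0.81]
travel [0.1318 0.1958 0.0003] dr [ 0.     0.002 -1.204]
[ 0.71 -0.34 -3.05] [ 0.037 -0.159  0.014] 0.1559372320952539 44.99678671360016
```

>>> {"op": "servo_tool", "data": {
  "steps": [
    {"dr":[0,0,0],"travel":[0,0,0.001],"claw":0.05},
    {"dr":[0,0,0],"travel":[0,0,0.002],"claw":0.05},
    {"dr":[0,0,0],"travel":[0,0,0.002],"claw":0.05}
  ]
}}

```text
time_s: 8.9
tool_pos: [0.4802, -0.0281, 0.1172]
tcp_rot: [-1.29, -2.865, 0.0]
contact_force: [0.1, -0.1, -2.9]
grip_width: 0.154
grip_force: 45.0
```

>>> {"op": "servo_tool", "data": {
  "steps": [
    {"dr":[0,0,0],"travel":[0,0,0.001],"claw":0.05},
    {"dr":[0,0,0],"travel":[0,0,0.0015],"claw":0.05},
    {"dr":[0,0,0],"travel":[0,0,0.0015],"claw":0.05}
  ]
}}

```text
time_s: 9.2
tool_pos: [0.4807, -0.0281, 0.1171]
tcp_rot: [1.289, 2.864, 0.0]
contact_force: [-4.0, 0.8, 15.2]
grip_width: 0.153
grip_force: 45.0
```

Contact at the cup floor. I'll back off slightly and release gently.

>>> {"op": "servo_tool", "data": {
  "steps": [
    {"dr":[0,0,0],"travel":[0,0,-0.0012],"claw":0.05},
    {"dr":[0,0,0],"travel":[0,0,-0.0012],"claw":0.18},
    {"dr":[0,0,0],"travel":[0,0,-0.0012],"claw":0.22},
    {"dr":[0,0,0],"travel":[0,0,-0.0012],"claw":0.3},
    {"dr":[0,0,0],"travel":[0,0,-0.0012],"claw":0.4}
  ]
}}

```text
time_s: 9.7
tool_pos: [0.4803, -0.0281, 0.1168]
tcp_rot: [-1.289, -2.865, -0.0]
contact_force: [0.8, 0.9, 1.1]
grip_width: 0.355
grip_force: 0.0
```

>>> {"op": "servo_tool", "data": {
  "steps": [
    {"dr":[0,0,0],"travel":[0,0,0],"claw":0.5},
    {"dr":[0,0,0],"travel":[0,0,0],"claw":0.5},
    {"dr":[0,0,0],"travel":[0,0,0],"claw":0.5}
  ]
}}

```text
time_s: 10.0
tool_pos: [0.4802, -0.0281, 0.1168]
tcp_rot: [-1.289, -2.865, 0.0]
contact_force: [-0.5, -0.1, 0.2]
grip_width: 0.496
grip_force: 0.0
```

>>> {"op": "servo_tool", "data": {
  "steps": [
    {"dr":[0,0,0],"travel":[0,0,-0.02],"claw":0.5},
    {"dr":[0,0,0],"travel":[0,0,-0.05],"claw":0.5},
    {"dr":[0,0,0],"travel":[0,0,-0.09],"claw":0.5},
    {"dr":[0,0,0],"travel":[0,0,-0.12],"claw":0.5},
    {"dr":[0,0,0],"travel":[0,0,-0.12],"claw":0.5}
  ]
}}

```text
time_s: 10.5
tool_pos: [0.4828, -0.0283, 0.2409]
tcp_rot: [1.286, 2.858, 0.004]
contact_force: [0.8, -1.0, 0.8]
grip_width: 0.498
grip_force: 0.0
```

```bash
python3 st.py; python3 -c "
from station import arm
import cv2
w=arm.capture('wrist')['image'];t=arm.capture('scene')['image'][130:290,80:293]
cv2.imwrite('pics/w6.png',cv2.hconcat([cv2.resize(w,(400,300)),cv2.resize(t,(400,300))])[:,:,::-1])"
```

```text
at [ 0.4828 -0.0283  0.2409] head 131.5 t 10.5 q [-0.08  0.19  1.92  0.    1.02 -0.81]
travel [0.134  0.1939 0.1214] dr [ 1.000e-03  8.000e-03 -1.204e+00]
[ 0.83 -1.03  0.79] [-0.02  -0.168  0.014] 0.49842171181867145 0.0
```

View pics/w6.png

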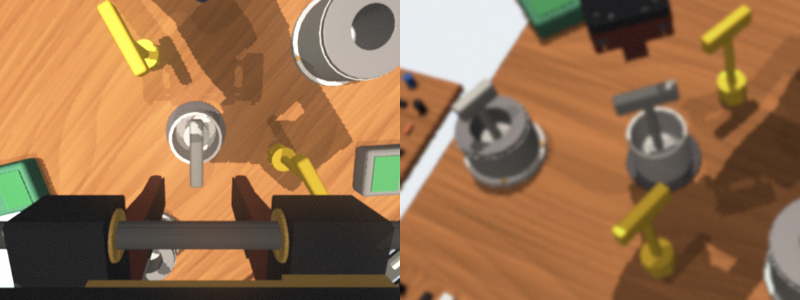

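The extension stands upright in the cup, the short one has not moved, and the gripper is clear.

```bash
python3 -c "
from station import arm
print(arm.job_done())"
```

```text
the job is handed in; nothing more can be done
None
```

The job is handed in after about 10.5 s of robot time: the nut was turned about 60° clockwise (estimated from the 69° hand turn less the play, not seen directly), the long extension now stands upright in the cup, and the short one was not touched.

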